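Lock the cheese press with its linchpin

ROBOT

A 6-joint arm with a two-finger parallel gripper is mounted at the origin on a cart in front of the work surface, level with it; the furniture and walls round the work are solid. World frame = base frame: x ahead of the robot, y to its left, z up, the work surface at z = 0. Lengths are in m, angles in degrees, forces in N, time in s.
With the tool pointing down it reaches from about 0.35 to 0.875 m from the base axis. Payload 4.2 kg.
Tool frame: the origin (TCP) lies at the very end of the fingers, on their centre line; the grasp point (between the pads) lies 19 mm behind it; z points along the fingers, x is the direction in which the jaws open and shut, and the axes are right-handed (so a half turn about z gives the same grasp; the last joint's range is limited). The gripper opens to 87 mm and grips with 3 to 60 N. Pads are 19 mm wide; open, the fingers measure 117 mm over their backs; the gripper's body (75 mm by 190 mm) begins 51 mm behind the grasp point.
Start: joints at [14.817, 22.042, 0.453, 0, -68.411, -14.817], TCP at [0.625, 0, 0.223] pointing down, gripper open.
Joint ranges: [-179.83, 179.83], [-69.29, 118.12], [-61.27, 80.66], [-181.25, 117.63], [-171.15, -9.14], [-177.46, 177.46]. Speed limits (degrees/s): [159.86, 159.86, 180, 180, 180, 180].

INTERFACE

Orientations are given as a 3x3 rotation matrix whose columns are the frame's x, y, z axes.
In Python, from station import r gives the robot as it stands.
- The arm moves only by the tool move_arm, never from a script. Its argument "series" is a list that holds one entry, the list of rows, each a list of 7 numbers: the shift along the tool's x, y, z in cm, then the turn, a rotation vector about the tool's x, y, z in degrees, then the opening, from -1 (shut) to 1 (fully open). In form: [[[dx, dy, dz, wx, wy, wz, fingers], ...]]. A call has 1 to 12 rows; each row shifts and turns the commanded pose from where the row before left it, along the tool's axes as they then stand; what a row does not reach is not made up. A row lasts 1/8 s, in which the tool goes at most 62.5 mm and 10.7 degrees, less where a joint would pass 70% of its speed; a pose out of reach is approached as far as the arm can. A call is refused whole if a number of a shift passes 6.25 or a number of a turn 10.7, either way. A call with a gripper value outside its range is refused whole. The fingers move at their own pace and stop on an object; the grip force is fixed at half the most. Time passes only in rows, so rows that do not move let the fingers close. It gives the time, the measured TCP pose, the force and the opening at its end, in the units of the state.
- r.sense(): the state, without advancing time (a new reading comes with each control period).
- r.capture(name): name is "scene" or "side" or "wrist"; returns a dict with "color" (480x640x3 uint8, blue, green, red), "fx", "fy", "cx", "cy" (pixels), "D" ([k1, k2, p1, p2, k3] as OpenCV has them; the pictures are not rectified), "rvec" (rotation vector, rad) and "tvec" (3), from world to camera coordinates, as OpenCV has them; the wrist camera has in their place "tool_from_camera" (4x4, takes a point from camera to tool coordinates, whose origin is the TCP and whose axes are the tool frame's). Camera axes: x right, y down, z forward; pixel columns grow to the right and rows downward; lengths in m; the calibration is good to about 2 mm. A picture is of the moment at which its call begins: read the wrist's pose just before it. There is no depth.
- r.finish_job(): hands the job in, once; it reports no verdict.
The state is a dict: "time_s": time; "joints": joint angles; "joint_velocities": joint speeds; "effort": joint torques, N m; "tcp_pos": TCP position; "ee_rot": TCP orientation; "wrist_force": force on the tool from outside, world axes, zero at the start; "moment": the same for the moment, N m; "gripper_width": opening from 0.0 (shut) to 1.0 (fully open).
Only numpy, scipy, OpenCV 4.12 (cv2) and the standard library are available. Lean on these libraries where they do the work, as an engineer would, in place of code of your own. Each camera call takes 0.05 s, during which the arm holds its last target.

TASK

The bar of the little cheese press is held down by a lock pin through each of its two posts, but one post is still without its pin. Pick up the loose pin with the red handle, push it from the robot's side fully home through the hole of the empty post, then swing its wire ring over the top of the post and all the way down onto the pin's far end so that the pin cannot slip out. Leave the things standing around where they are.

Things in the scene. Friction and masses are not known exactly. Their poses are not given: they have to be found in the camera images.
- press: Cheese press, fixed. Wooden drip board 170 (x) x 260 (y) mm, top 22 mm high; white mould; wooden press bar 56 (x) x 230 (y) mm, top 86 mm high; two aluminium posts, 34 (x) x 38 (y) mm, at y -85 and +85 mm, tops 124 mm high. The +y post already has its pin, ring down (part of the press); the -y post is empty. Origin: centre of the underside; x away from the robot (pins go in along +x), z up.
- post_hole (a point): Centre of the hole's mouth on the near (-x) face of the empty post, 96 mm above the worktop. The hole is round, level, 15 mm across with a 3 mm chamfer at the mouth, and goes 34 mm through the post. Axes as the press: x runs into the hole, z up.
- lock_pin: Loose lock pin, 132 mm long, 0.14 kg, lying level, ring side up. Origin on its axis at the collar face that meets the post (6 mm above the worktop when lying); x to the tip, z to the ring's side. Steel shank 12 mm across, x 0 to 72 mm. Dark collar x -16 to 0, 40 mm wide, z -6 to 14 mm. Balances 8 to 20 mm in front of the origin: let go in the hole it stays level, rolling about 0.13 rad.
- pin_tip (a point): Tip of the shank, on its axis, 72 mm in front of the pin's origin. The last 12 mm taper from 12 to 6 mm across. Axes as the pin.
- pin_grip (a point): Middle of the pin's red handle, 40 mm behind the pin's origin and 10 mm above its axis. The handle is 44 mm long (pin's x -60 to -16), 18 mm wide (y) and 32 mm tall (z -6 to 26).
- ring_hinge (a point): Middle of the ring's hinge on the collar, 8 mm behind the pin's origin and 9 mm above its axis; the hinge runs along the pin's y axis. Axes as the pin.
- ring (a joint): Angle of the wire ring, a U-shaped bail. 0 = closed: lying along the shank, its cross bar on the pin's far end, 66 mm in front of the collar face; 1.57 = straight up; stops at 0 and 1.7. Starts raised, leaning forward, at 0.95 to 1.3. Stiff hinge: the ring stays where it is left and takes about 0.5 N at the cross bar to move.
- ring_bar (a point): Middle of the ring's cross bar, 74 mm from the hinge (wire centre line; the wire is 6 mm thick, the ring 48 mm wide inside). Its x axis points from the hinge to the bar.
- honey: Jar of honey, 71 mm across, 110 mm tall; bystander, loose. Origin under its centre.
- tea_cup: Patterned tea cup, 125 x 149 x 68 mm; bystander, loose. Origin under its centre.
- garlic: Bulb of garlic, 56 mm, the one to the right of the press; bystander, loose. Origin under its centre.
- lemon: Lemon, 71 x 53 x 51 mm; bystander, loose. Origin under its centre.
Things that resemble listed ones, but are neither listed nor needed, are in the scene too. Of the things that look like the lock_pin, the largest one is meant.

How it is judged (in metres and radians):
On the way, in this order (a step that is already met when the one before it is completed fails the run):
1. the pin is pushed home through the hole of the empty post, its ring still up (x of lock_pin in the frame of post_hole between -0.008 and 0.006 m and y of lock_pin in the frame of post_hole between -0.01 and 0.01 m and z of lock_pin in the frame of post_hole between -0.01 and 0.01 m and y of pin_tip in the frame of post_hole between -0.01 and 0.01 m and z of pin_tip in the frame of post_hole between -0.01 and 0.01 m and angle between the x axis of lock_pin and the x axis of post_hole, either way round below 0.2 rad and angle between lock_pin's own z axis and vertical below 0.3 rad and value of joint ring above 0.4 rad), for 0.2 s.
2. the ring is swung over the post and down onto the pin's far end (x of lock_pin in the frame of post_hole between -0.008 and 0.006 m and y of lock_pin in the frame of post_hole between -0.01 and 0.01 m and z of lock_pin in the frame of post_hole between -0.01 and 0.01 m and y of pin_tip in the frame of post_hole between -0.01 and 0.01 m and z of pin_tip in the frame of post_hole between -0.01 and 0.01 m and angle between the x axis of lock_pin and the x axis of post_hole, either way round below 0.2 rad and angle between lock_pin's own z axis and vertical below 0.3 rad and value of joint ring below 0.12 rad), for 0.2 s.
At the end, for the whole second after the job is handed in: Pin through the empty post: collar face within 8 mm of the post, origin and tip within 10 mm of the hole's axis in y and z, axis within 0.2 rad, ring side up (within 0.3 rad); ring closed to under 0.12 rad; pin at rest (under 20 mm/s) (all of step 2 and linear speed of lock_pin below 0.02 m/s); the robot touches nothing.
It fails at once if a bystander (honey, tea cup, garlic or lemon) is moved more than 30 mm (distance of any of honey, tea_cup, garlic, lemon from where it was at the start of the episode above 0.03 m).
It also fails if it takes over 48 s, if anything falls off the work surface, if the arm or the gripper's body presses on something with over 40 N, if the wrist force passes 120 N, or if a joint passes its speed limit or range.

## Working session

There is one attempt and no reset: what is moved stays moved. The work goes in short steps, Python scripts to look and compute and a tool call to move; the robot and the scene stay as the last step left them, time stands still between calls to the robot, and variables do not carry over. Pictures are saved under pics/ and viewed, and the job is handed in when it is done.

Besides the shell and the picture viewer there is one more tool, called after "Request:" as name(argument=value, ...), one argument or row to a line, values as JSON. move_arm: Moves the arm, as the interface text tells. Its arguments: {"type":"object","properties":{"series":{"type":"array","items":{"type":"array","items":{"type":"array","items":{"type":"number"}}}}},"required":["series"]}

```bash
mkdir -p pics; ls; python3 - <<'E'
from station import r
import cv2
s=r.sense();print(s)
for n in ["scene","side","wrist"]:
    c=r.capture(n);cv2.imwrite(f"pics/{n}0.png",c["color"])
    print(n,{k:v for k,v in c.items() if k!="color"})
E
```

```text
pics
{'time_s': 0.0, 'joints': array([ 1.48161021e+01,  2.20905551e+01,  3.79759886e-01, -2.91850486e-02,
       -6.84119129e+01, -1.48179743e+01]), 'joint_velocities': array([ 0.05523657,  0.07601909, -0.00152594,  0.00037083, -0.10667832,
        0.07289388]), 'effort': array([ 5.69075401e-04, -3.90661991e+01,  1.87403029e+01,  4.22001421e+00,
        1.09914420e-02, -1.81494070e-04]), 'tcp_pos': array([6.24391699e-01, 1.34818112e-05, 2.21461145e-01]), 'ee_rot': array([[-9.99997574e-01,  2.20498235e-04, -2.19152727e-03],
       [ 2.20695458e-04,  9.99999972e-01, -8.97518637e-05],
       [ 2.19150742e-03, -9.02353061e-05, -9.99997595e-01]]), 'wrist_force': array([ 0.3448262 , -0.84915661, -1.09905289]), 'moment': array([ 0.02109092,  0.01895632, -0.04019284]), 'gripper_width': 1.000198727611418}
scene {'fx': 584.3803727930858, 'fy': 584.3803727930858, 'cx': 315.2575867539852, 'cy': 249.586519355985, 'D': array([-0.06990367,  0.        ,  0.        ,  0.        ,  0.        ]), 'rvec': array([ 0.57058667, -2.70769048,  1.08635146]), 'tvec': array([0.51955073, 0.25516863, 1.46504906])}
side {'fx': 543.9459033939149, 'fy': 543.9459033939149, 'cx': 325.82470528711127, 'cy': 243.3767927425937, 'D': array([-0.09613198,  0.        ,  0.        ,  0.        ,  0.        ]), 'rvec': array([ 2.14994372, -0.65597079,  0.30230171]), 'tvec': array([-0.53129616,  0.28433989,  1.3604351 ])}
wrist {'fx': 375.06398918820713, 'fy': 375.06398918820713, 'cx': 323.1361426947444, 'cy': 242.02317941115754, 'D': array([-0.02693019,  0.        ,  0.        ,  0.        ,  0.        ]), 'tool_from_camera': array([[ 9.99999979e-01,  1.21146627e-04, -1.62682828e-04,
        -2.69381287e-05],
       [-6.83932596e-05,  9.56463858e-01,  2.91850789e-01,
        -8.12988632e-02],
       [ 1.90956984e-04, -2.91850772e-01,  9.56463847e-01,
        -1.61453733e-01],
       [ 0.00000000e+00,  0.00000000e+00,  0.00000000e+00,
         1.00000000e+00]])}
```

View pics/scene0.png

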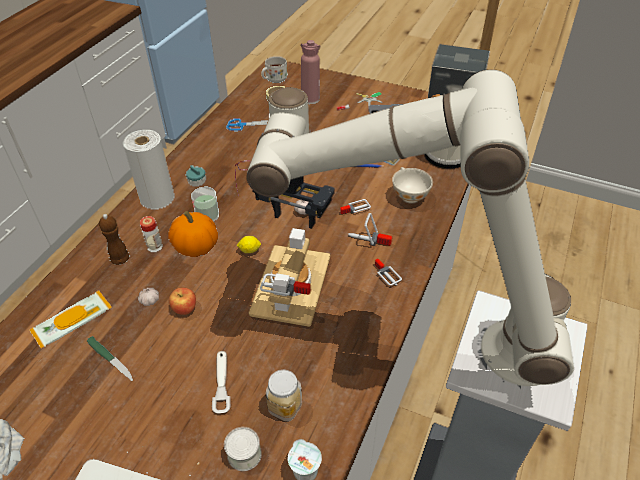

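View pics/side0.png

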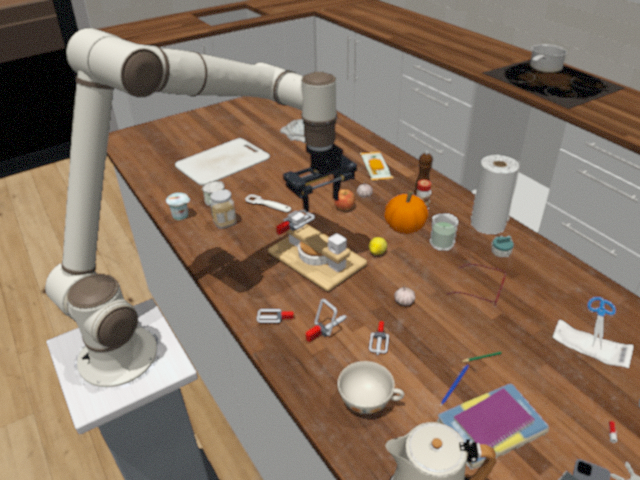

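View pics/wrist0.png

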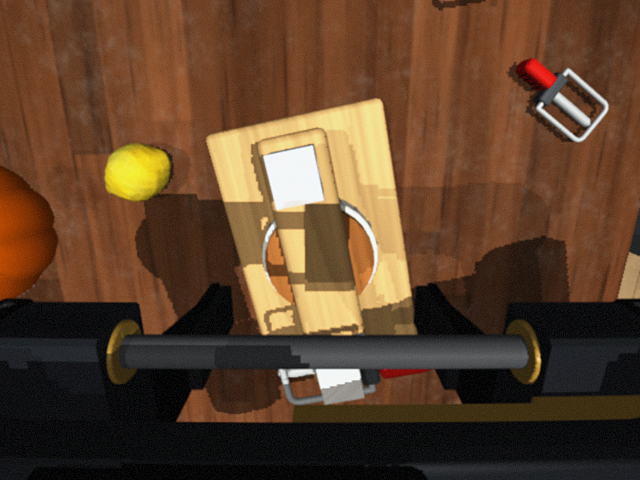

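The scene view shows three pins with red handles: A at side px (275,316), B at (325,325), C at (380,338). In the scene view they are C at (353,207), B at (372,236) and A at (388,272). B looks largest and is the only one with its ring raised, so it fits the description. I'll crop it and measure.

```bash
cat > h.py <<'E'
import numpy as np, cv2
from scipy.spatial.transform import Rotation as R
from station import r
def cam(n):
    s=r.sense(); c=r.capture(n)
    K=np.array([[c["fx"],0,c["cx"]],[0,c["fy"],c["cy"]],[0,0,1]])
    if n=="wrist":
        T=np.eye(4);T[:3,:3]=s["ee_rot"];T[:3,3]=s["tcp_pos"];T=T@c["tool_from_camera"]
    else:
        T=np.eye(4);T[:3,:3]=cv2.Rodrigues(c["rvec"])[0];T[:3,3]=c["tvec"];T=np.linalg.inv(T)
    return dict(img=c["color"],K=K,D=c["D"],T=T)
def ray(c,uv):
    p=cv2.undistortPoints(np.array([[uv]],float),c["K"],c["D"])[0,0]
    d=c["T"][:3,:3]@np.array([p[0],p[1],1]); return c["T"][:3,3],d/np.linalg.norm(d)
def onz(c,uv,z):
    o,d=ray(c,uv); return o+d*(z-o[2])/d[2]
def tri(*cu):
    A=np.zeros((3,3));b=np.zeros(3);L=[ray(c,u) for c,u in cu]
    for o,d in L:
        P=np.eye(3)-np.outer(d,d);A+=P;b+=P@o
    x=np.linalg.solve(A,b)
    return x,[np.linalg.norm((np.eye(3)-np.outer(d,d))@(x-o)) for o,d in L]
def proj(c,X):
    T=np.linalg.inv(c["T"]);return cv2.projectPoints(np.array([X],float),cv2.Rodrigues(T[:3,:3])[0],T[:3,3],c["K"],c["D"])[0][0,0]
def crop(c,x0,y0,x1,y1,k,name):
    cv2.imwrite(f"pics/{name}.png",cv2.resize(c["img"][y0:y1,x0:x1],None,fx=k,fy=k,interpolation=cv2.INTER_CUBIC))
E
python3 - <<'E'
from h import *
a=cam("scene");b=cam("side")
crop(a,240,180,420,330,4,"sc1");crop(b,240,200,420,370,4,"sd1")
for n,u,v in [("A",(388,272),(275,316)),("B",(384,239),(314,333)),("C",(353,207),(380,338)),("lemon",(248,245),(377,246))]:
    print(n,onz(a,u,.02),onz(b,v,.02))
E
```

```text
A [ 0.39178856 -0.10097009  0.02      ] [ 0.39553563 -0.12181628  0.02      ]
B [ 0.44545474 -0.21941989  0.02      ] [ 0.44831925 -0.23115095  0.02      ]
C [ 0.58090203 -0.31418092  0.02      ] [ 0.57692193 -0.33988595  0.02      ]
lemon [ 0.8020446  -0.03860342  0.02      ] [ 0.80184424 -0.03680013  0.02      ]
```

```bash
true
```

```text
(no output)
```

View pics/sc1.png

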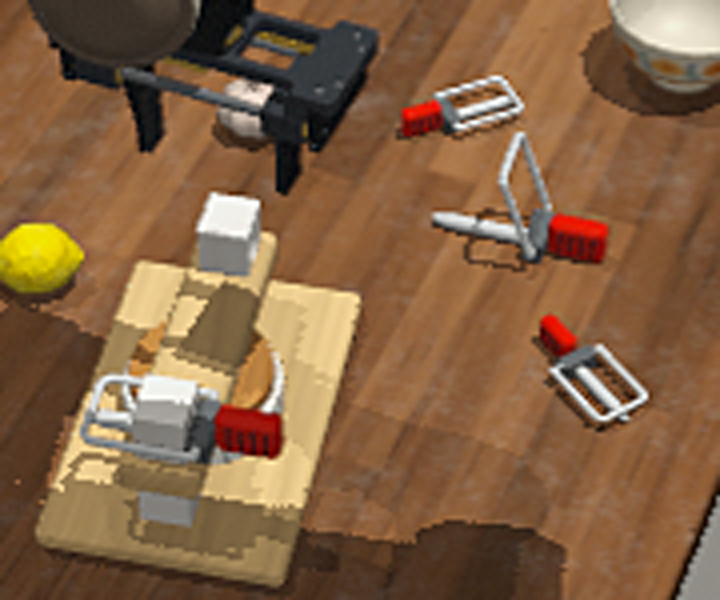

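View pics/sd1.png

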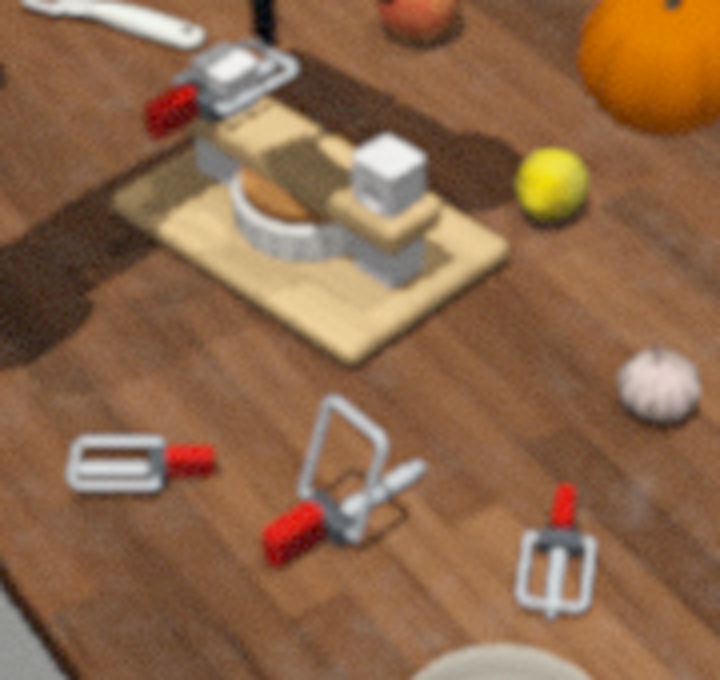

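B at side (325,325) is clearly the largest and the only one with its ring up, so it is the lock pin. Next I'll measure the press from the wrist, scene and side views while the post is visible.

```bash
python3 - <<'E'
from h import *
c=cam("wrist")
hsv=cv2.cvtColor(c["img"],cv2.COLOR_BGR2HSV)
m=((hsv[...,1]<40)&(hsv[...,2]>185)).astype(np.uint8); m[:,:240]=0;m[:120]=0;m[220:]=0;m[:,350:]=0
cs=max(cv2.findContours(m,0,1)[0],key=cv2.contourArea);rc=cv2.minAreaRect(cs)
print("post",rc)
P=np.array([onz(c,p,.124)[:2] for p in cv2.boxPoints(rc)]);print(P,P.mean(0))
for i in range(4):
    d=P[(i+1)%4]-P[i];print(np.linalg.norm(d),np.degrees(np.arctan2(d[1],d[0])))
# board corners (top, z .022)
for n,u,v in [("right edge",(382,99),(413,320)),("far edge",(208,137),(258,310)),("-y edge",(208,137),(382,99))]:
    p,q=onz(c,u,.022),onz(c,v,.022);d=q-p;print(n,p[:2],q[:2],np.linalg.norm(d),np.degrees(np.arctan2(d[1],d[0])))
crop(c,180,80,430,340,3,"w1")
E
```

```text
post ((293.9355773925781, 177.27194213867188), (56.087982177734375, 51.22544479370117), 78.31063079833984)
[[ 0.66528297 -0.06370632]
 [ 0.63128048 -0.07048966]
 [ 0.62360686 -0.03318146]
 [ 0.65897706 -0.02579848]] [ 0.64478684 -0.04829398]
0.034672504381781336 -168.7178608056933
0.03808919096962106 101.62261774716995
0.03613252036695864 11.790317212385295
0.03842874900279914 -80.55541618277428
right edge [ 0.57125273 -0.10654544] [0.52762364 0.11700237] 0.22776550230487605 101.04341073003559
far edge [ 0.73193787 -0.07338414] [0.69420019 0.10490354] 0.18223784002678134 101.95124489777179
-y edge [ 0.73193787 -0.07338414] [ 0.57125273 -0.10654544] 0.16407128538855023 -168.33932160208204
```

View pics/w1.png

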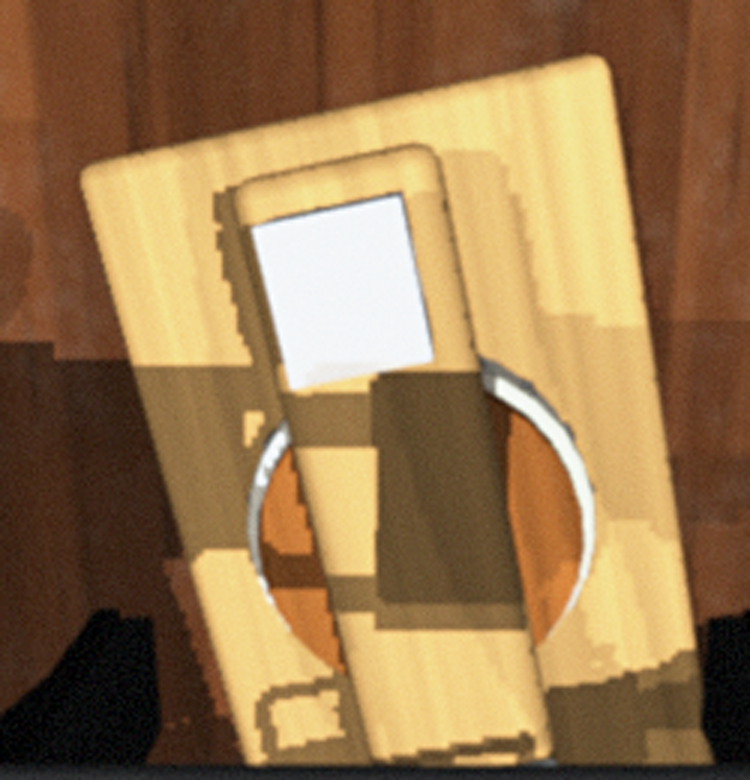

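Request:
move_arm(
  series=[
    [[4, -4.3, 0, 0, 0, 0, 1], [4, -4.3, 0, 0, 0, 0, 1], [4, -4.3, 0, 0, 0, 0, 1], [3.5, -4.1, 0, 0, 0, 0, 1], [0, 0, 0, 0, 0, 0, 1], [0, 0, 0, 0, 0, 0, 1]],
  ],
)

```text
time_s: 1.05
tcp_pos: [0.4703, -0.1701, 0.2229]
ee_rot: [[-1.0, 0.0, 0.001], [0.0, 1.0, -0.0], [-0.001, -0.0, -1.0]]
wrist_force: [0.9, 1.0, -0.3]
gripper_width: 0.998
```

The crop shows the white top of the empty post and the board edges. Both give a press yaw of about 11.5°, with the post centre near (0.645, -0.048). Next is the pin.

```bash
python3 - <<'E'
from h import *
c=cam("wrist");cv2.imwrite("pics/w2.png",c["img"])
print(proj(c,(.45,-.225,.03)))
E
```

```text
[345.31054605 157.5408716 ]
```

View pics/w2.png

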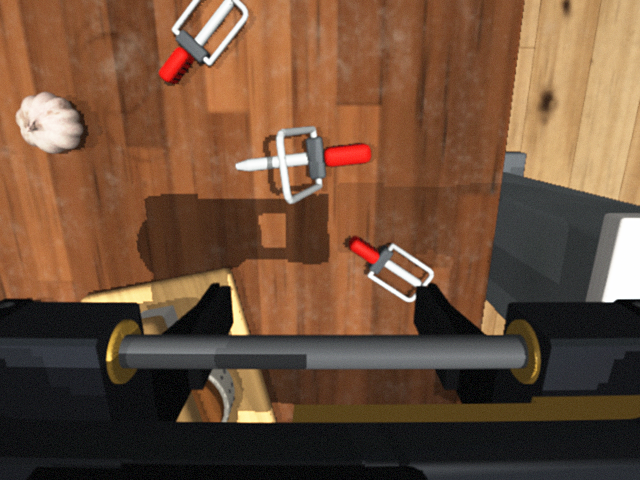

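The pin lies at wrist px (237,167) tip to (371,153) handle end, with its ring up. The small pins are at (195,45) and (385,265).

```bash
python3 - <<'E'
from h import *
c=cam("wrist")
hsv=cv2.cvtColor(c["img"],cv2.COLOR_BGR2HSV)
m=(((hsv[...,0]<8)|(hsv[...,0]>172))&(hsv[...,1]>190)&(hsv[...,2]>70)).astype(np.uint8)
m[:120]=0;m[190:]=0;m[:,:310]=0;m[:,400:]=0
cs=max(cv2.findContours(m,0,1)[0],key=cv2.contourArea);rc=cv2.minAreaRect(cs);print(rc,cv2.boundingRect(cs))
B=cv2.boxPoints(rc)
for z in (.02,.032):
  P=np.array([onz(c,p,z)[:2] for p in B]);print(z,P.tolist(),P.mean(0))
t=onz(c,(237,167),.006);print("tip",t)
g=onz(c,rc[0],.026);d=t-g;print("grip",g,np.hypot(*d[:2]),np.degrees(np.arctan2(d[1],d[0])))
crop(c,220,110,400,220,4,"w3")
E
```

```text
((347.8841552734375, 153.9573211669922), (20.42983627319336, 46.82297134399414), 83.6598129272461) (325, 143, 47, 24)
0.02 [[0.47054661006065374, -0.2341765466613569], [0.4267994590562122, -0.23896937921243402], [0.4239809460344661, -0.22019175641111086], [0.4683720483222156, -0.2152618236581687]] [ 0.44742477 -0.22714988]
0.032 [[0.47054699290340984, -0.23472991278072525], [0.4282414405326202, -0.2393648072558748], [0.42551580589101523, -0.22120596292931152], [0.4684440894366293, -0.21643848611138367]] [ 0.44818708 -0.22793479]
tip [ 0.55667727 -0.21364302  0.006     ]
grip [ 0.44778022 -0.22760497  0.026     ] 0.10978844437096398 7.3061683923398215
```

View pics/w3.png

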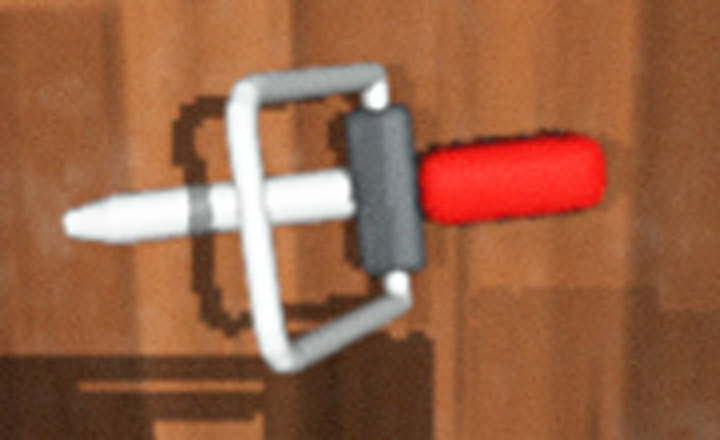

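Request:
move_arm(
  series=[
    [[0, 0, 1.2, 0, 0, 10.4, 1], [0, 0, 1.2, 0, 0, 10.4, 1], [0, 0, 1.2, 0, 0, 10.4, 1], [0, 0, 1.2, 0, 0, 10.4, 1], [0, 0, 1.2, 0, 0, 10.4, 1], [0, 0, 1.2, 0, 0, 10.4, 1], [0, 0, 1.2, 0, 0, 10.4, 1], [0, 0, 1.2, 0, 0, 10.5, 1], [-2.7, -1.4, 0, 0, 0, 0, 1], [-2.73, -1.5, 0, 0, 0, 0, 1], [0, 0, 0, 0, 0, 0, 1], [0, 0, 0, 0, 0, 0, 1]],
  ],
)

```text
time_s: 2.65
tcp_pos: [0.4482, -0.2267, 0.1264]
ee_rot: [[-0.118, 0.993, -0.0], [0.993, 0.118, 0.0], [0.0, -0.0, -1.0]]
wrist_force: [0.4, 0.5, -0.4]
gripper_width: 0.995
```

```bash
python3 - <<'E'
from h import *
c=cam("wrist");cv2.imwrite("pics/w4.png",c["img"]);s=r.sense();print(s["tcp_pos"],s["ee_rot"],s["joints"])
E
```

```text
[ 0.44823832 -0.22651245  0.1264438 ] [[-1.17971268e-01  9.93017008e-01  4.98148357e-05]
 [ 9.93017008e-01  1.17971266e-01  4.34531923e-05]
 [ 3.72730397e-05  5.45932073e-05 -9.99999998e-01]] [-8.25780326e+00  1.57391778e+01 -2.43101857e+01 -3.75434319e-03
 -4.99481695e+01 -7.49647479e+01]
```

View pics/w4.png

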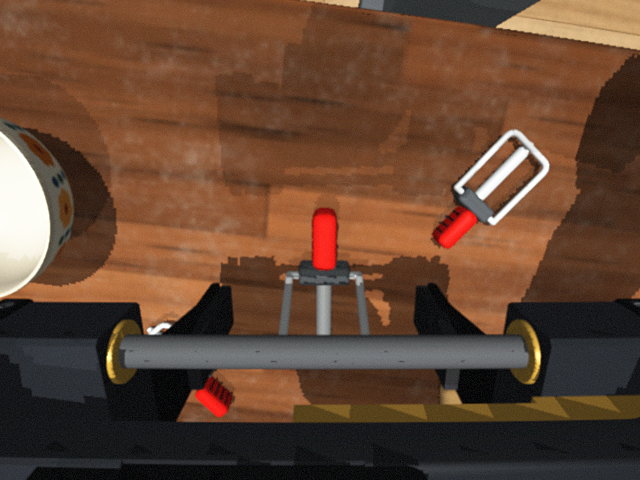

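The handle is centred between the fingers (col 325) and aligned with them. I'll go down and grip.

Request:
move_arm(
  series=[
    [[0, 0, 3, 0, 0, 0, 1], [0, 0, 3, 0, 0, 0, 1], [0, 0, 3, 0, 0, 0, 1], [0, 0, 2, 0, 0, 0, 1], [0, 0, 1.1, 0, 0, 0, 1], [0, 0, 0, 0, 0, 0, -1], [0, 0, 0, 0, 0, 0, -1], [0, 0, 0, 0, 0, 0, -1], [0, 0, 0, 0, 0, 0, -1], [0, 0, 0, 0, 0, 0, -1], [0, 0, 0, 0, 0, 0, -1]],
  ],
)

```text
time_s: 4.08
tcp_pos: [0.4475, -0.2273, 0.0057]
ee_rot: [[-0.117, 0.993, 0.0], [0.993, 0.117, -0.0], [-0.0, 0.0, -1.0]]
wrist_force: [0.5, -0.3, -0.0]
gripper_width: 0.401
```

Request:
move_arm(
  series=[
    [[0, 0, 0, 0, 0, 0, -1], [0, 0, 0, 0, 0, 0, -1], [0, 0, 0, 0, 0, 0, -1]],
  ],
)

```text
time_s: 4.45
tcp_pos: [0.4474, -0.2273, 0.0055]
ee_rot: [[-0.117, 0.993, -0.0], [0.993, 0.117, 0.0], [0.0, -0.0, -1.0]]
wrist_force: [0.8, -0.6, 1.0]
gripper_width: 0.202
```

Request:
move_arm(
  series=[
    [[0, 0, -2, 0, 0, 0, -1], [0, 0, -3.5, 0, 0, 0, -1], [0, 0, -3.5, 0, 0, 0, -1], [0, 0, 0, 0, 0, -4.7, -1], [3.4, 1.7, 0, 0, 0, 0, -1], [3.4, 1.7, 0, 0, 0, 0, -1], [3.4, 1.8, 0, 0, 0, 0, -1], [3.4, 1.8, 0, 0, 0, 0, -1], [0, 0, 0, 0, 0, 0, -1], [0, 0, 0, 0, 0, 0, -1], [0, 0, 0, 0, 0, 0, -1]],
  ],
)

```text
time_s: 5.82
tcp_pos: [0.4886, -0.0809, 0.0953]
ee_rot: [[-0.196, 0.981, -0.001], [0.981, 0.196, -0.0], [0.0, -0.001, -1.0]]
wrist_force: [-0.0, -0.4, -1.8]
gripper_width: 0.209
```

```bash
python3 - <<'E'
from h import *
s=r.sense();print(s["tcp_pos"],s["ee_rot"][:,1],s["gripper_width"])
for n in ("scene","side","wrist"):
    c=cam(n)
    if n=="scene": crop(c,240,190,400,320,5,"sc5");print(proj(c,(.6281,-.0517,.096)),proj(c,(.60,-.0574,.096)))
    if n=="side": crop(c,240,190,400,310,5,"sd5");print(proj(c,(.6281,-.0517,.096)),proj(c,(.60,-.0574,.096)))
    if n=="wrist": cv2.imwrite("pics/w5.png",c["img"])
E
```

```text
[ 0.48864056 -0.08086177  0.0952933 ] [ 9.80518188e-01  1.96426240e-01 -9.02388377e-04] 0.208945922919541
[302.98048422 240.49760392] [313.11478729 242.01927021]
[332.68817342 249.0386415 ] [325.51038689 253.62357497]
```

View pics/sc5.png

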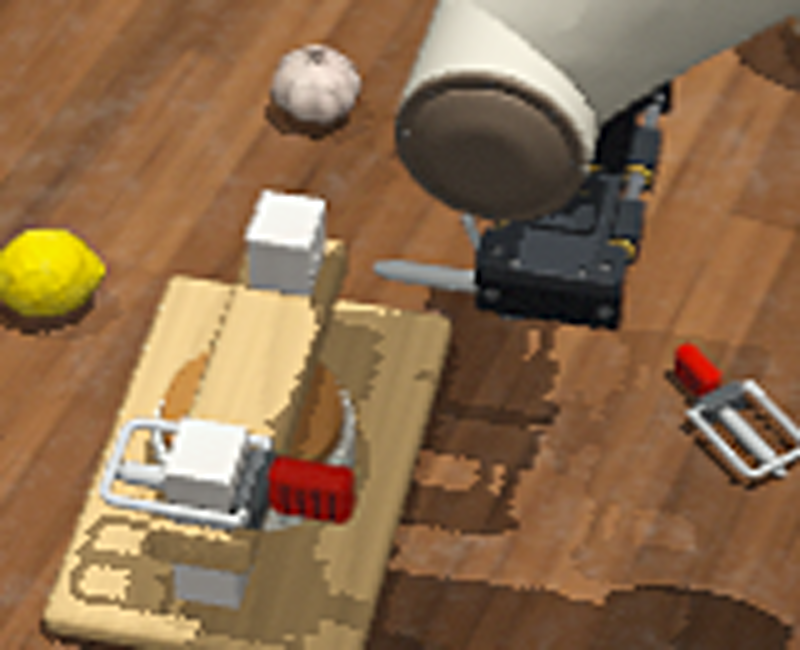

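View pics/sd5.png

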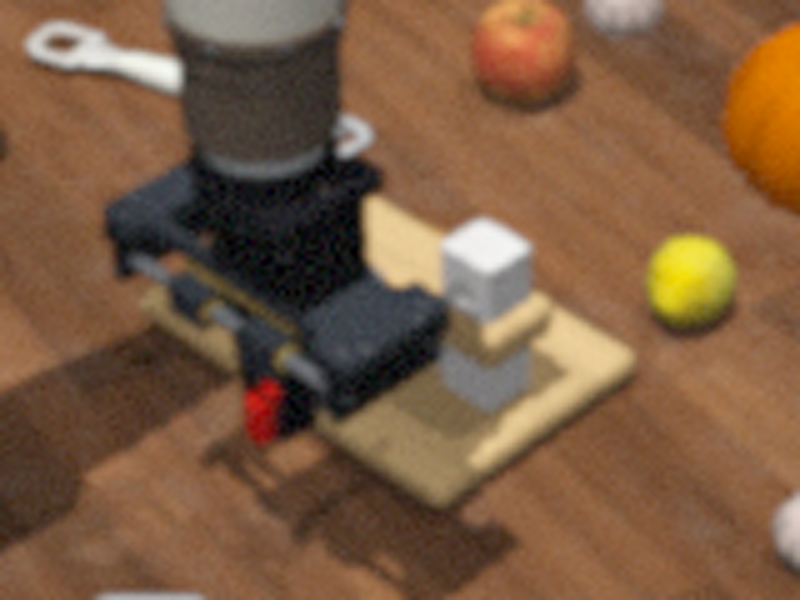

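View pics/w5.png

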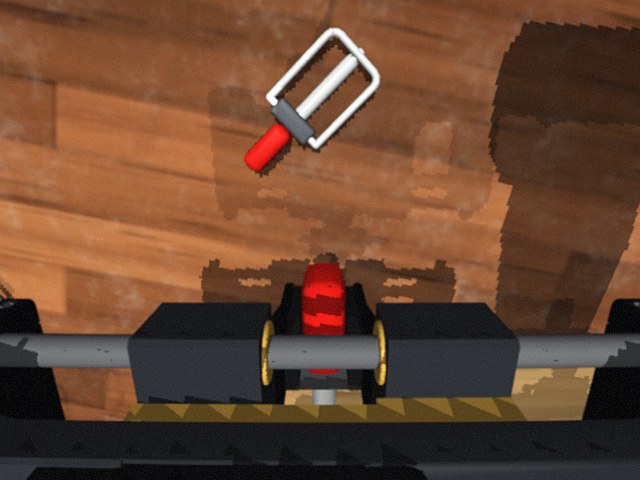

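```bash
python3 - <<'E'
from h import *
a=cam("scene");b=cam("side")
for X in [(.5985,-.0589,.0958),(.5985,-.0589,.0928)]:print(proj(a,X))
k=np.array([.9803,.1977,0]);n=np.array([-.1977,.9803,0]);p=np.array([.6448,-.0483,.124])
for i,j in ((-17,-19),(-17,19),(17,-19),(17,19)):
    X=p+k*i/1e3+n*j/1e3;u=proj(a,X);v=proj(b,X);print(i,j,(u-[240,190])*5,(v-[240,190])*5)
X=np.array([.6281,-.0517,.096]);print((proj(b,X)-[240,190])*5)
E
```

```text
[313.83686129 241.86779736]
[313.85374935 242.63290717]
-17 -19 [321.44930555 192.57748481] [487.55332665 270.37848887]
-17 19 [305.08162046 240.4425542 ] [439.04239996 241.5645079 ]
17 -19 [261.47217562 183.73792478] [529.66702381 243.64948294]
17 19 [244.19200507 231.28883433] [481.16721597 215.55523055]
[463.44086708 295.19320751]
```

The post corners and the hole (side crop (465,293)) match my estimate within about 1 px. The tip lines up apart from 1 mm sideways. I'll insert.

Request:
move_arm(
  series=[
    [[0.1, 1.5, 0, 0, 0, 0, -1], [0, 1.2, 0, 0, 0, 0, -1], [0, 0.6, 0, 0, 0, 0, -1], [0, 0.6, 0, 0, 0, 0, -1], [0, 0.6, 0, 0, 0, 0, -1], [0, 0, 0, 0, 0, 0, -1]],
  ],
)

```text
time_s: 6.82
tcp_pos: [0.5335, -0.0702, 0.0955]
ee_rot: [[-0.198, 0.98, 0.0], [0.98, 0.198, -0.0], [-0.0, 0.0, -1.0]]
wrist_force: [0.1, -0.8, -1.6]
gripper_width: 0.205
```

```bash
python3 - <<'E'
from h import *
s=r.sense();print(s["wrist_force"],s["moment"])
a=cam("scene");b=cam("side");crop(a,240,190,400,320,5,"sc6");crop(b,240,190,400,310,5,"sd6")
E
```

```text
[ 0.11854137 -0.82283563 -1.63293977] [-0.02492426  0.04906574  0.03859716]
```

View pics/sc6.png

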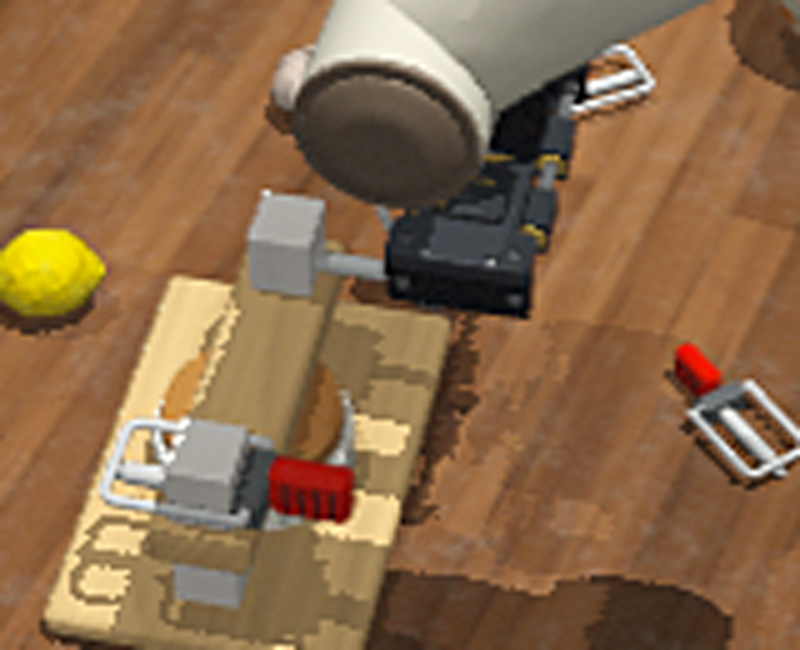

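View pics/sd6.png

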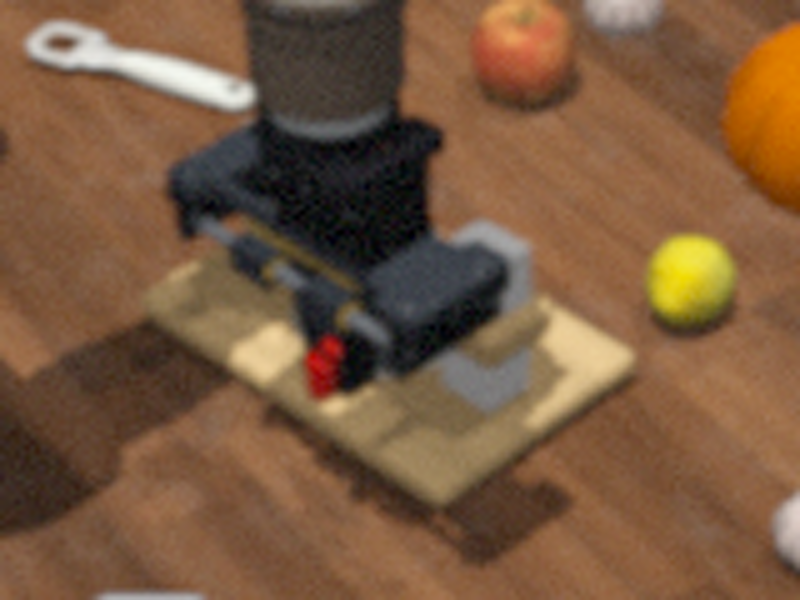

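The tip is in the hole (scene crop (325,262)) with no added force. I'll carry on inserting.

Request:
move_arm(
  series=[
    [[0, 0.8, 0, 0, 0, 0, -1], [0, 0.8, 0, 0, 0, 0, -1], [0, 0.8, 0, 0, 0, 0, -1], [0, 0.8, 0, 0, 0, 0, -1], [0, 0.8, 0, 0, 0, 0, -1], [0, 0.6, 0, 0, 0, 0, -1], [0, 0, 0, 0, 0, 0, -1]],
  ],
)

```text
time_s: 7.8
tcp_pos: [0.5786, -0.0611, 0.0954]
ee_rot: [[-0.198, 0.98, 0.0], [0.98, 0.198, -0.0], [-0.0, 0.0, -1.0]]
wrist_force: [-0.6, -0.4, -1.8]
gripper_width: 0.205
```

Request:
move_arm(
  series=[
    [[0, 0.4, 0, 0, 0, 0, -1], [0, 0.3, 0, 0, 0, 0, -1], [0, 0.2, 0, 0, 0, 0, -1], [0, 0, 0, 0, 0, 0, -1]],
  ],
)

```text
time_s: 8.3
tcp_pos: [0.5872, -0.0594, 0.0955]
ee_rot: [[-0.198, 0.98, 0.0], [0.98, 0.198, 0.0], [-0.0, 0.0, -1.0]]
wrist_force: [0.7, -0.3, -1.3]
gripper_width: 0.201
```

Request:
move_arm(
  series=[
    [[0, 0.1, 0, 0, 0, 0, -1], [0, 0, 0, 0, 0, 0, -1]],
  ],
)

```text
time_s: 8.55
tcp_pos: [0.5881, -0.0592, 0.0956]
ee_rot: [[-0.198, 0.98, -0.0], [0.98, 0.198, -0.0], [-0.0, -0.0, -1.0]]
wrist_force: [-0.6, -0.1, -0.5]
gripper_width: 0.203
```

Request:
move_arm(
  series=[
    [[0, 0.15, 0, 0, 0, 0, -1], [0, 0, 0, 0, 0, 0, -1]],
  ],
)

```text
time_s: 8.8
tcp_pos: [0.5897, -0.0589, 0.0956]
ee_rot: [[-0.198, 0.98, 0.0], [0.98, 0.198, -0.0], [-0.0, 0.0, -1.0]]
wrist_force: [0.5, -0.7, -1.0]
gripper_width: 0.204
```

Request:
move_arm(
  series=[
    [[0, 0.15, 0, 0, 0, 0, -1], [0, 0, 0, 0, 0, 0, -1]],
  ],
)

```text
time_s: 9.05
tcp_pos: [0.5901, -0.0588, 0.0953]
ee_rot: [[-0.197, 0.98, -0.002], [0.98, 0.197, -0.0], [0.0, -0.002, -1.0]]
wrist_force: [-2.7, -1.1, -0.0]
gripper_width: 0.204
```

There is contact at the collar (-2.7 N) at the expected depth. I'll release and rise.

Request:
move_arm(
  series=[
    [[0, 0, 0, 0, 0, 0, -0.3], [0, 0, 0, 0, 0, 0, 0.2], [0, 0, 0, 0, 0, 0, 0.2], [0, 0, 0, 0, 0, 0, 0.2], [0, 0, 0, 0, 0, 0, 0.2], [0, -0.2, -3, 0, 0, 0, 0.2], [0, 0, -4, 0, 0, 0, 0.2], [0, 0, -5, 0, 0, 0, 0.2], [0, -3, -3, 0, 0, 0, 0.2], [0, -5, 0, 0, 0, 0, -1], [0, -5, 0, 0, 0, 0, -1], [0, 0, 0, 0, 0, 0, -1]],
  ],
)

```text
time_s: 10.55
tcp_pos: [0.4586, -0.0853, 0.2462]
ee_rot: [[-0.197, 0.98, 0.0], [0.98, 0.197, 0.001], [0.0, 0.001, -1.0]]
wrist_force: [0.4, -1.0, 0.6]
gripper_width: 0.344
```

```bash
python3 - <<'E'
from h import *
a=cam("scene");b=cam("side");crop(a,240,160,400,290,5,"sc7");crop(b,270,180,400,290,6,"sd7")
c=cam("wrist");cv2.imwrite("pics/w7.png",c["img"])
E
```

```text
(no output)
```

View pics/sc7.png

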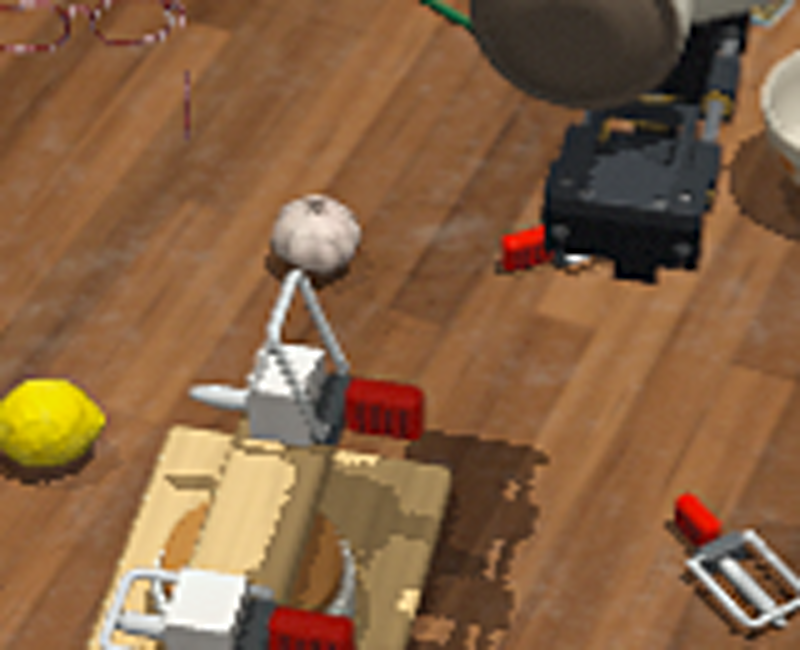

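View pics/sd7.png

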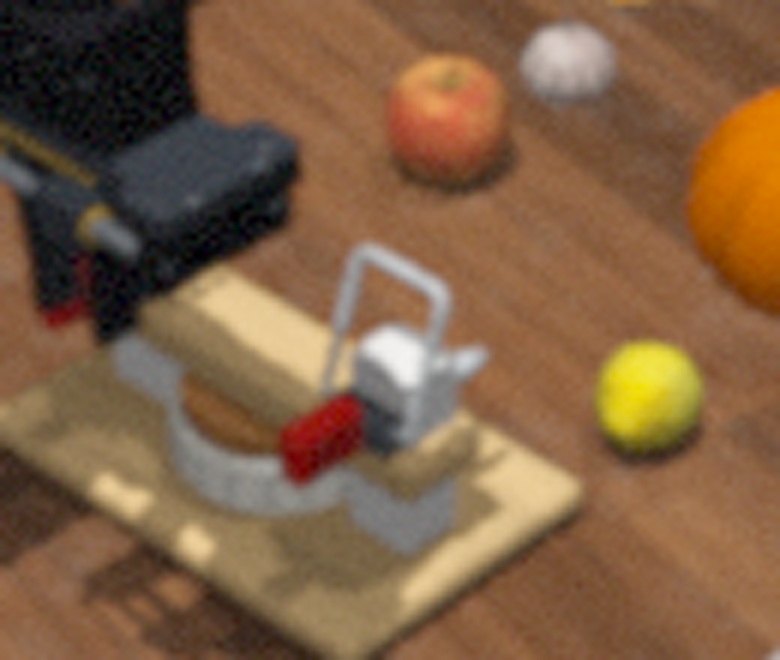

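View pics/w7.png

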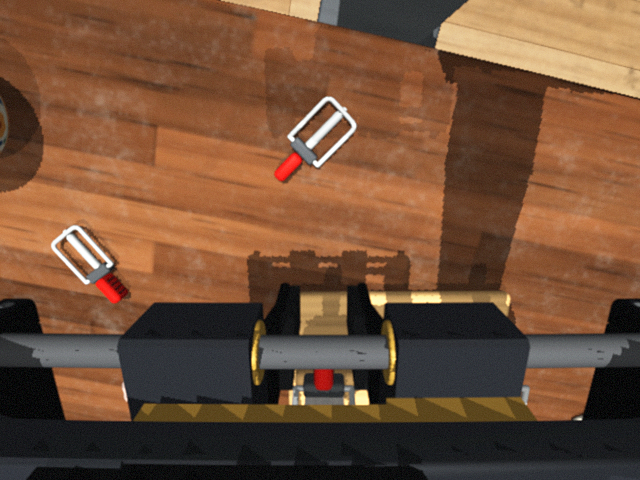

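The pin is home with the ring up around the post. Its cross bar runs from (368,250) to (445,293) in the side crop. I'll compute the bar position by intersecting rays with the pin's mid-plane.

```bash
python3 - <<'E'
from h import *
b=cam("side");a=cam("scene")
k=np.array([.9803,.1977,0]);n=np.array([-.1977,.9803,0]);p=np.array([.6281,-.0517,.096])
h=p-.008*k+np.array([0,0,.009])
for c,u in ((b,(337.7,225.2)),(a,(240+299/5,160+273/5))):
    o,d=ray(c,u);X=o+d*((p-o)@n)/(d@n)
    v=X-h;print(X,v@k,v[2],np.hypot(v@k,v[2]),np.arctan2(v[2],v@k))
for th in (1.15,1.0,.8,.6,.4,.2,0):
    B=h+.074*(np.cos(th)*k+np.array([0,0,np.sin(th)]));print(th,B.round(4))
s=r.sense();print(s["tcp_pos"])
E
```

```text
[ 0.64814598 -0.04765727  0.16845263] 0.028450909582579988 0.06345263116457787 0.0695391304071607 1.1492901634423232
[ 0.63378773 -0.05055294  0.19195025] 0.013803045109442153 0.08695025008438372 0.08803902568764699 1.4133635454674829
1.15 [ 0.6499 -0.0473  0.1725]
1.0 [ 0.6595 -0.0454  0.1673]
0.8 [ 0.6708 -0.0431  0.1581]
0.6 [ 0.6801 -0.0412  0.1468]
0.4 [ 0.6871 -0.0398  0.1338]
0.2 [ 0.6914 -0.0389  0.1197]
0 [ 0.6928 -0.0387  0.105 ]
[ 0.46269627 -0.08444176  0.24542273]
```

Request:
move_arm(
  series=[
    [[0, 4.75, 0, 0, 0, 0, -1], [0, 4.75, 0, 0, 0, 0, -1], [0, 4.75, 0, 0, 0, 0, -1], [0, 4.75, 0, 0, 0, 0, -1], [0, 0, 3, 0, 0, 0, -1], [0, 0, 2, 0, 0, 0, -1], [0, 0, 0, 0, 0, 0, -1], [0, 0, 0, 0, 0, 0, -1], [0, 0, 0, 0, 0, 0, -1]],
  ],
)

```text
time_s: 11.92
tcp_pos: [0.6486, -0.0471, 0.1969]
ee_rot: [[-0.198, 0.98, 0.002], [0.98, 0.198, 0.0], [-0.0, 0.002, -1.0]]
wrist_force: [0.5, -0.5, 0.4]
gripper_width: 0.005
```

```bash
python3 - <<'E'
from h import *
s=r.sense();print(s["tcp_pos"],s["gripper_width"],s["wrist_force"])
k=np.array([.9803,.1977,0]);n=np.array([-.1977,.9803,0]);p=np.array([.6281,-.0517,.096]);v=s["tcp_pos"]-p;print(v@k,v@n)
a=cam("scene");b=cam("side");crop(a,240,160,400,290,5,"sc8");crop(b,270,180,400,290,6,"sd8")
E
```

```text
[ 0.6486449  -0.04707194  0.19688094] 0.004526857398539825 [ 0.46085504 -0.54522838  0.38060904]
0.0210551279196981 0.00047516046366295403
```

View pics/sd8.png

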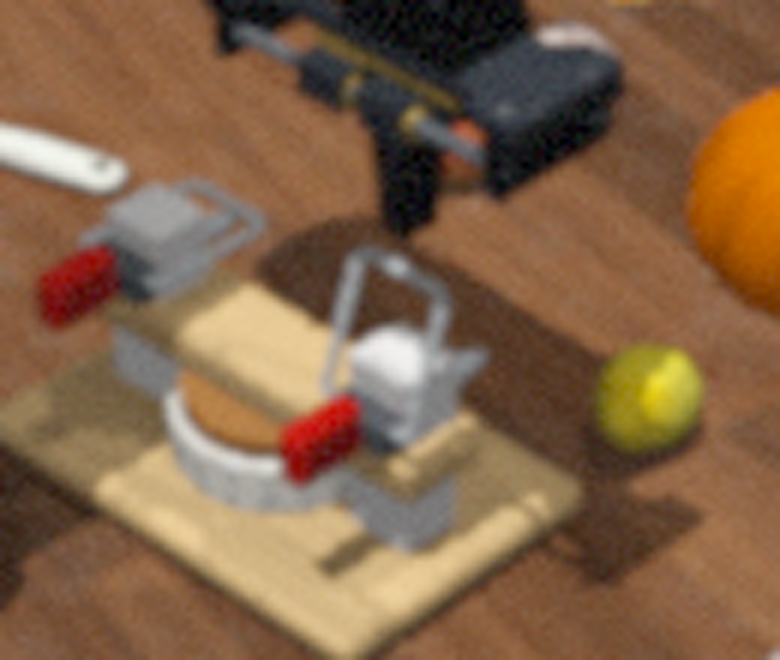

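View pics/sc8.png

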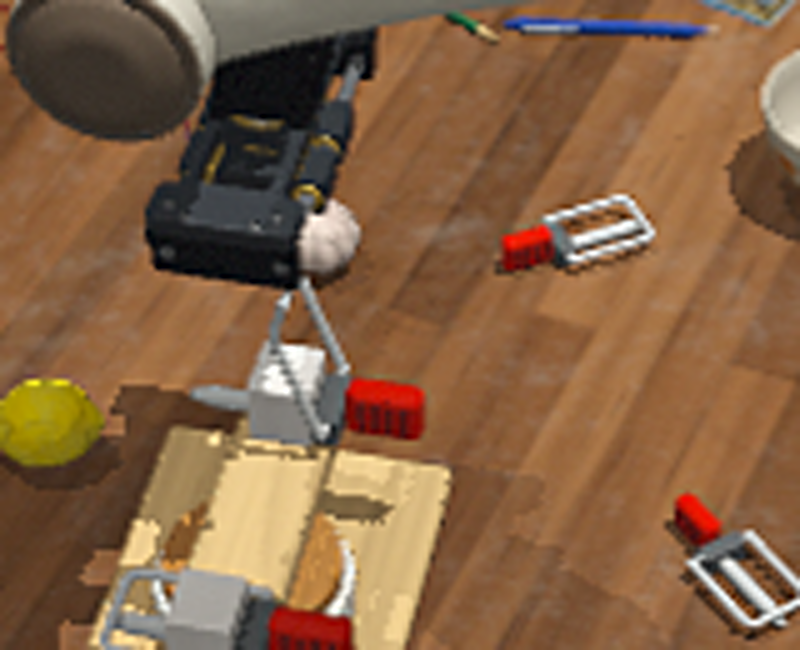

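The fingertip is right above the bar (side crop tip (405,235), bar (406,271)). I'll press down along the arc.

Request:
move_arm(
  series=[
    [[0, -0.2, 1.5, 0, 0, 0, -1], [0, 0, 0.7, 0, 0, 0, -1], [0, 0.5, 0.3, 0, 0, 0, -1], [0, 0.5, 0.3, 0, 0, 0, -1], [0, 0.6, 0.45, 0, 0, 0, -1], [0, 0.6, 0.5, 0, 0, 0, -1], [0, 0, 0, 0, 0, 0, -1]],
  ],
)

```text
time_s: 12.9
tcp_pos: [0.6688, -0.0428, 0.1579]
ee_rot: [[-0.198, 0.98, 0.002], [0.98, 0.198, 0.0], [-0.0, 0.002, -1.0]]
wrist_force: [2.1, 0.4, 3.2]
gripper_width: 0.003
```

```bash
python3 - <<'E'
from h import *
s=r.sense();print(s["tcp_pos"],s["wrist_force"])
b=cam("side");crop(b,270,180,400,290,6,"sd9")
E
```

```text
[ 0.66877586 -0.04281811  0.1579414 ] [2.08010783 0.43825707 3.20711012]
```

View pics/sd9.png

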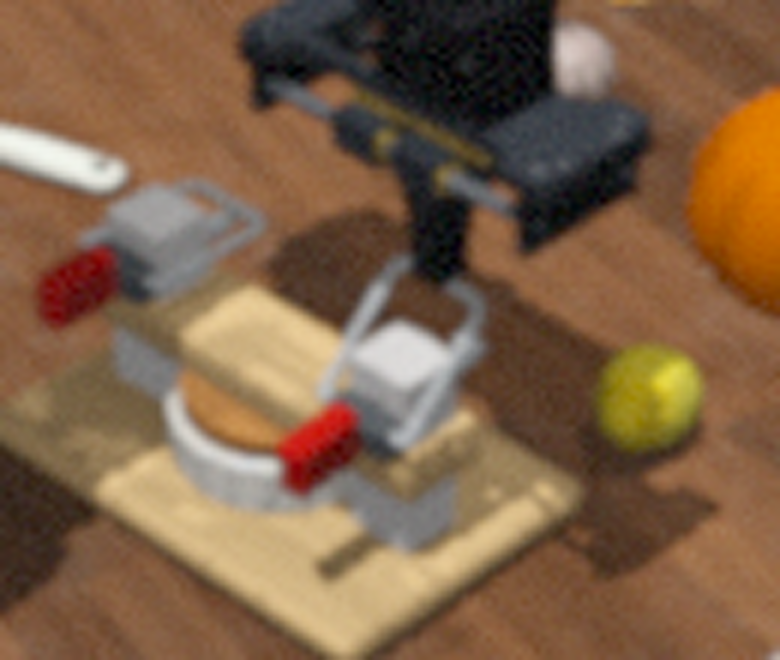

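The bar is swinging forward under the fingertip. I'll continue.

Request:
move_arm(
  series=[
    [[0, 0.55, 0.55, 0, 0, 0, -1], [0, 0.5, 0.6, 0, 0, 0, -1], [0, 0.4, 0.65, 0, 0, 0, -1], [0, 0.3, 0.65, 0, 0, 0, -1], [0, 0.25, 0.7, 0, 0, 0, -1], [0, 0.2, 0.7, 0, 0, 0, -1], [0, 0, 0.6, 0, 0, 0, -1], [0, 0, 0.3, 0, 0, 0, -1], [0, 0, 0, 0, 0, 0, -1]],
  ],
)

```text
time_s: 14.08
tcp_pos: [0.6888, -0.0389, 0.1104]
ee_rot: [[-0.198, 0.98, -0.0], [0.98, 0.198, -0.0], [0.0, -0.0, -1.0]]
wrist_force: [0.0, 1.2, -0.2]
gripper_width: 0.005
```

```bash
python3 - <<'E'
from h import *
s=r.sense();print(s["tcp_pos"],s["wrist_force"])
b=cam("side");crop(b,270,180,400,290,6,"sd10");crop(cam("scene"),240,160,400,290,5,"sc10")
E
```

```text
[ 0.68884494 -0.03885865  0.11036876] [ 0.01130789  1.18461427 -0.18747599]
```

View pics/sd10.png

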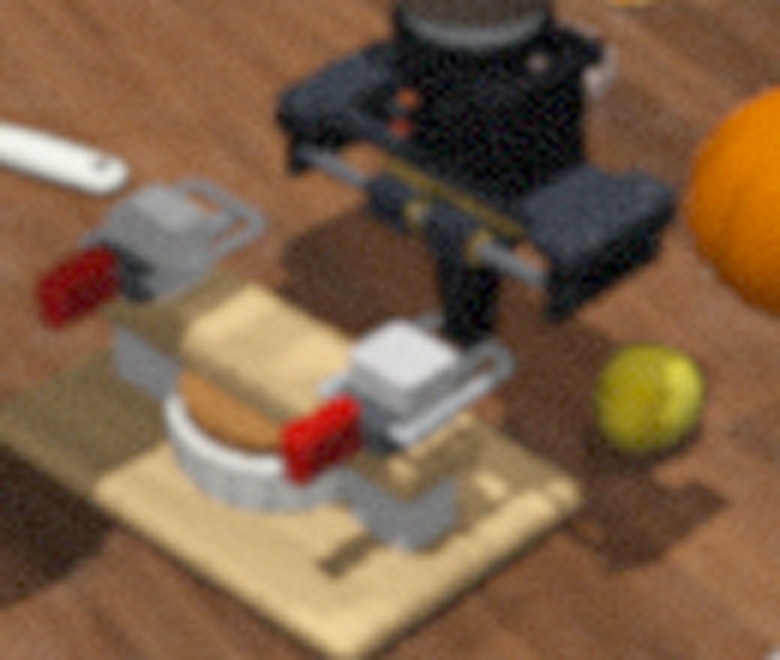

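View pics/sc10.png

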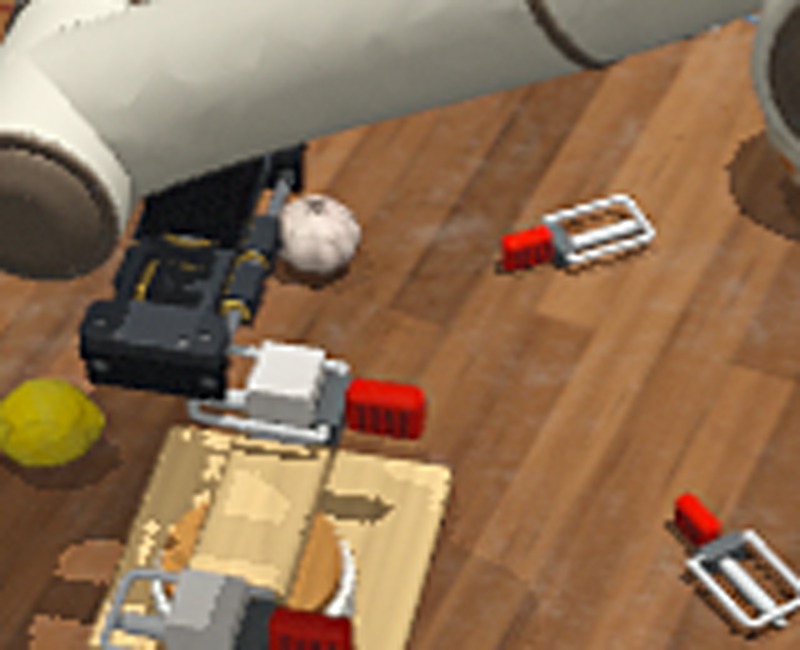

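Request:
move_arm(
  series=[
    [[0, 0.2, 0.2, 0, 0, 0, -1], [0, 0, 0.2, 0, 0, 0, -1], [0, 0, 0.2, 0, 0, 0, -1], [0, 0, 0, 0, 0, 0, -1]],
  ],
)

```text
time_s: 14.68
tcp_pos: [0.6916, -0.0386, 0.1055]
ee_rot: [[-0.198, 0.98, 0.002], [0.98, 0.198, -0.0], [-0.001, 0.002, -1.0]]
wrist_force: [0.7, -0.8, 3.5]
gripper_width: 0.005
```

There is firm contact at z = 0.1055, which is the closed height. I'll withdraw straight up and check.

Request:
move_arm(
  series=[
    [[0, 0, -1, 0, 0, 0, -1], [0, 0, -3, 0, 0, 0, -1], [0, 0, -5, 0, 0, 0, -1], [0, 0, -5, 0, 0, 0, -1], [0, -5, 0, 0, 0, 0, -1], [0, -5, 0, 0, 0, 0, -1], [0, -5, 0, 0, 0, 0, -1], [0, -5, 0, 0, 0, 0, -1], [0, 0, 0, 0, 0, 0, -1], [0, 0, 0, 0, 0, 0, -1], [0, 0, 0, 0, 0, 0, -1]],
  ],
)

```text
time_s: 16.05
tcp_pos: [0.496, -0.0777, 0.2444]
ee_rot: [[-0.198, 0.98, 0.0], [0.98, 0.198, 0.0], [0.0, 0.0, -1.0]]
wrist_force: [0.1, -0.3, 0.5]
gripper_width: 0.008
```

```bash
python3 - <<'E'
from h import *
s=r.sense();print(s["time_s"],s["tcp_pos"],s["wrist_force"],abs(s["joint_velocities"]).max())
b=cam("side");a=cam("scene");crop(b,270,180,400,290,6,"sd11");crop(a,240,160,400,290,5,"sc11")
k=np.array([.9803,.1977,0]);p=np.array([.6281,-.0517,.096])
for th in (0,.12,.2):
    B=p-.008*k+np.array([0,0,.009])+.074*(np.cos(th)*k+np.array([0,0,np.sin(th)]));print(th,(proj(b,B)-[270,180])*6,(proj(a,B)-[240,160])*5)
print([((proj(b,p+np.array([0,0,dz])-.040*k)-[270,180])*6).round(1) for dz in (0,.01)])
E
```

```text
16.05 [ 0.49597422 -0.0776814   0.24441643] [ 0.14190632 -0.33454132  0.47612249] 0.39963471903663206
0 [472.27708602 338.18546089] [198.50378011 373.53142601]
0.12 [471.72813739 323.90265312] [198.51255175 362.23446197]
0.2 [470.51505   314.9578884] [199.55787769 354.88885661]
[array([315.7, 452.7]), array([315.3, 435.9])]
```

View pics/sd11.png

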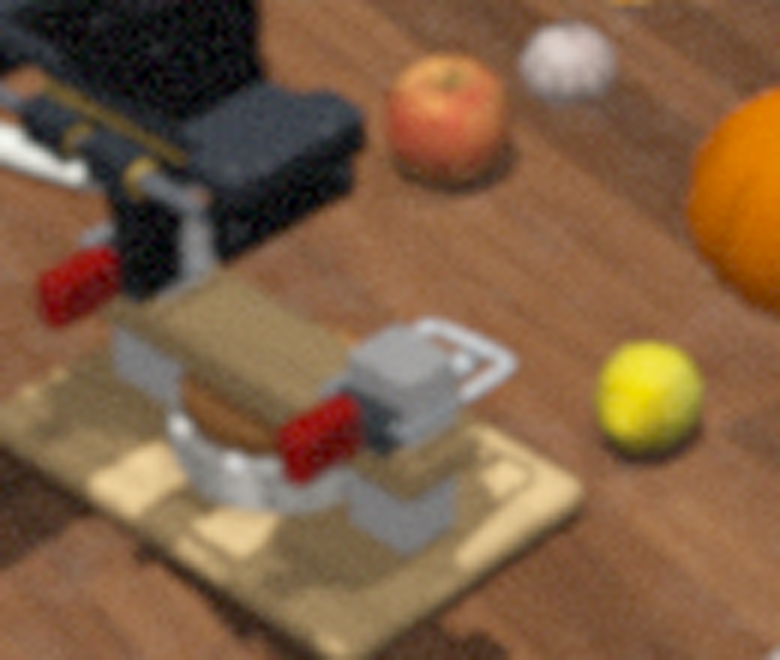

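View pics/sc11.png

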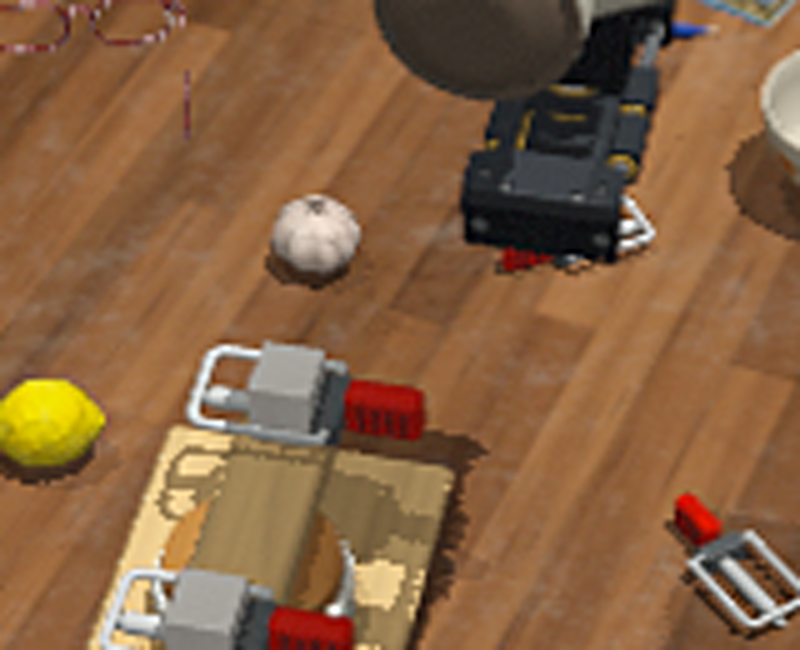

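In the side view the bar's middle is at crop (470,342). A closed ring predicts (472,338) and a 0.12 rad ring predicts row 324, so it is closed, and it matches the neighbouring pin's ring. The collar is against the post, and the lemon and garlic are unmoved. The arm is clear, so I'm handing in.

```bash
python3 - <<'E'
from station import r
print(r.finish_job())
E
```

```text
the job is handed in; nothing more can be done
None
```

The lock pin is in the empty post with its ring closed, and I handed the job in at about 16 s of the 48 s allowed; no verdict came back.

- **Insertion:** I gripped the largest red-handled pin (the one with its ring raised) and lined it up with the hole. I pushed it in until the collar met the post, at about 2.7 N and the expected depth.
- **Ring:** With the fingers shut, I pressed the ring's cross bar over the post and down until it stopped at 3.5 N. That was at 0.1055 m, slightly below the 0.108 m I expected.
- **Last checks:**
  - In the side view the cross bar sits within about 1 px of where a fully closed ring should be.
  - The scene view agrees once I allow for an offset of about 1–2 px, seen there earlier on the post and the pin tip.
  - The collar is against the post, and the arm is clear of everything.
  - The lemon and garlic did not move. I did not look at the honey or most of the tea cup at the end, but the arm never went near them.

No check failed, and the only disagreements were the few-millimetre and pixel offsets above. I judged the pin's roll and tilt only by eye.

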